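# Shut the keeper on the brazing jig and hold the sprung locator arm at its stop

## Robot

A 6-joint arm with a two-finger parallel gripper is mounted at the origin on the work surface. World frame = base frame: x ahead of the robot, y to its left, z up, the work surface at z = 0. Lengths are in m, angles in rad, forces in N, time in s.
With the tool pointing down it reaches from about 0.275 to 0.85 m from the base axis. Payload 19 kg.
Tool frame: the origin (TCP) lies on the front face of the gripper's body, between the roots of the fingers; the fingertips stand 73 mm ahead of it and the grasp point (between the pads) lies 54 mm ahead of it; z points along the fingers, y is the direction in which the jaws open and shut (so a half turn about z gives the same grasp; the last joint's range is limited). The gripper opens to 85 mm and grips with 20 to 120 N. Pads are 22 mm wide; open, the fingers measure 114 mm over their backs; the gripper's body (76 mm by 85 mm) begins 54 mm behind the grasp point. The pads swing forward as they close: fully open they stand 13 mm farther back than shut.
Start: joints at [-1.264, 0.15, 1.437, -0, 1.554, -0.134], TCP at [0.245, -0.52, 0.304] pointing down, gripper open.
Joint ranges: [-2.8, 2.8], [-0.68, 2.1], [0.12, 2.68], [-1.39, 4.53], [0.16, 2.79], [-2.81, 2.81]. Speed limits (rad/s): [1.89, 1.89, 2.22, 3.01, 3.01, 3.01].

## Interface

Orientations are given as a unit quaternion [x, y, z, w].
In Python, from station import sensors, cams, env gives the robot as it stands.
- The arm moves only by the shell command python3 -m creep 'ROWS' [FORCE]. ROWS is JSON, one flat list of numbers, 5 for each row, row after row: the shift along the world's x, y, z in mm, then the turn about the world's z in rad, then the opening, from 0 (shut) to 1 (fully open). A call has 1 to 10 rows; each row is the pose to reach, as a shift and turn from the pose measured when the call began; what a row does not reach only later rows make up. A row lasts 1/10 s, in which the tool goes at most 50 mm and 8.59 degrees, less where a joint would pass 70% of its speed; a pose out of reach is approached as far as the arm can. A call with a gripper value outside its range is refused whole. The fingers move at their own pace and stop on an object; FORCE is the grip in N (left out, the last holds). Time passes only in rows, so rows that repeat a pose let the fingers close. It gives the time, the measured TCP pose, the force and the opening at its end, in the units of the state.
- sensors.observe(): the state, without advancing time (a new reading comes with each control period).
- cams.grab_frame(name): name is "side" or "top" or "wrist"; returns (picture, depth): 384x512x3 uint8, blue, green, red; 384x512 float32, m along the optical axis (not along the pixel's ray), 0 where there is no reading.
- cams.camera_params(name): a dict with "intrinsics" (3x3 intrinsics, pixels), "world_to_cam" (4x4, takes a point from world to camera coordinates). Camera axes: x right, y up, looking along -z (the intrinsics and any distortion apply to the point x, -y, -z); pixel columns grow to the right and rows downward; lengths in m; the calibration is good to about 2 mm. A picture is of the moment at which its call begins: read the wrist's pose just before it. camera_params takes no time and is no camera call; for the wrist camera it gives the pose at the moment of the call.
- env.job_done(): hands the job in, once; it reports no verdict.
The state is a dict: "time_s": time; "qpos": joint angles; "dq": joint speeds; "joint_efforts": joint torques, N m; "tcp_pos": TCP position; "eef_rot": TCP orientation; "ft_force": force on the tool from outside, world axes, zero at the start; "wrist_torque": the same for the moment, N m; "gripper_width": finger opening in m.
Only numpy, scipy, OpenCV 4.12 (cv2) and the standard library are available. Lean on these libraries where they do the work, as an engineer would, in place of code of your own. Each camera call takes 0.05 s, during which the arm holds its last target.

## Task

Swing the jig's keeper bar by its green handle shut over the brass tube until it snaps into its detent. Then wind the sprung arm by its red post fully forward against its stop and finish while still holding it there for the brazing: do not let go. Leave the tube lying in its cradle and everything else on the bench where it is.

Things in the scene. Friction and masses are not known exactly. Their poses are not given: they have to be found in the camera images.
- jig: grey brazing-jig plate, 250 x 340 x 12 mm, fixed to the bench; origin at the centre of its underside. Its y axis runs along the tube, from the sprung arm's end towards the keeper; z up. It carries the tube's V cradle, the keeper bar and the sprung arm with its brass stop pin
- keeper (a joint): keeper bar: level steel bar 150 x 20 x 10 mm, 64 to 74 mm above the bench, on an upright pivot. Hinge angle, rad: 0 = shut across the tube at its end stop, 1.5 = fully open; it starts open. It shuts counter-clockwise seen from above and stays where it is left. In the last 0.11 rad it must be pushed over a sprung ball (about 4 to 8 N at the handle), which then holds it shut: detent below 0.035
- keeper_grip (a point): middle of the keeper bar's upright green handle, 15 mm diameter, which stands from 74 to 125 mm above the bench; this point is 105 mm above the bench and 100 mm from the bar's pivot axis, straight along the bar
- keeper_pivot (a point): point on the keeper bar's upright pivot axis, 105 mm above the bench (nothing is there: the metal ends at 79 mm)
- swing_arm (a joint): sprung locator arm: two aluminium plates 18 mm wide, 32 to 58 mm above the bench, on an upright pivot. Hinge angle, rad: 0 = at rest (its start), 1.1 = fully forward at its stop, its copper cup then about 6 mm off the tube's end. It winds counter-clockwise seen from above. Spring: about 3 N at the red post at rest, 7 N at the stop; let go, it flies back
- post_grip (a point): middle of the sprung arm's upright red post, 15 mm diameter, free from 60 to 114 mm above the bench; this point is 95 mm above the bench and 110 mm from the arm's pivot axis, straight along the arm
- swing_pivot (a point): point on the sprung arm's upright pivot axis, 95 mm above the bench (nothing is there: the metal ends at 81 mm)
- tube: loose brass tube, 28 mm diameter, 160 mm long, lying in the jig's V cradle along its own y axis, axis 45 mm above the bench; origin at its middle, on its axis
- ferrule: loose brass ferrule (ring), 32 mm across, 18 mm high, standing on the jig plate; origin at the centre of its underside; to be left alone
- brass_cup: loose small brass cup, 44 mm across, 24 mm high, standing on the jig plate; origin at the centre of its underside; to be left alone
- copper_cone: loose copper cone shade, open side up, 200 mm across the rim, 85 mm high; origin at the centre of its underside; to be left alone
- hammer: loose hammer with a green handle, lying on the bench; to be left alone
- wire_spool: loose copper spool, 70 mm across, 45 mm high; origin at the centre of its underside; to be left alone
- tape_measure: loose yellow tape measure, 68 x 40 x 62 mm; origin at the centre of its underside; to be left alone
- screwdriver: loose screwdriver with a red handle, lying on the bench; to be left alone

How it is judged:
By the outcome, as a careful person would: the job done as asked, in the order asked, and still so for the second after the job is handed in, while the arm keeps its last pose, push and grip.
It also fails if it takes over 48 s, if anything falls off the work surface, if the arm or the gripper's body presses on something with over 40 N, if the wrist force passes 120 N, or if a joint passes its speed limit or range.

## Working session

There is one attempt and no reset: what is moved stays moved. The work goes in short steps, Python scripts to look and compute and a shell command to move; the robot and the scene stay as the last step left them, time stands still between calls to the robot, and variables do not carry over. Pictures are saved under pics/ and viewed, and the job is handed in when it is done.

```bash
ls; mkdir -p pics; python3 - <<'E'
from station import sensors,cams,env
import cv2,numpy as np
s=sensors.observe();print({k:np.round(v,3).tolist() for k,v in s.items()})
for n in("side","top"):
    im,d=cams.grab_frame(n);cv2.imwrite(f"pics/{n}0.png",im);np.save(f"pics/{n}0.npy",d)
    p=cams.camera_params(n);np.savez(f"pics/{n}_p.npz",K=p["intrinsics"],T=p["world_to_cam"])
    print(n,p)
E
```

```text
pics
{'time_s': 0.0, 'qpos': [-1.264, 0.151, 1.438, -0.0, 1.554, -0.134], 'dq': [-0.0, 0.0, 0.002, 0.0, -0.0, -0.0], 'joint_efforts': [0.0, -71.305, -57.086, -0.0, 0.009, 0.0], 'tcp_pos': [0.245, -0.52, 0.303], 'eef_rot': [0.976, 0.219, -0.0, -0.001], 'ft_force': [1.079, 0.334, -0.423], 'wrist_torque': [0.028, -0.014, -0.029], 'gripper_width': 0.085}
side {'intrinsics': array([[470.89786712,   0.        , 259.82039718],
       [  0.        , 470.89786712, 184.64912623],
       [  0.        ,   0.        ,   1.        ]]), 'world_to_cam': array([[-0.89139651, -0.45314258, -0.00860586,  0.46894572],
       [ 0.31577731, -0.63457603,  0.70540624, -0.23018837],
       [-0.32511067,  0.62607913,  0.708751  , -1.25142606],
       [ 0.        ,  0.        ,  0.        ,  1.        ]])}
top {'intrinsics': array([[405.34955645,   0.        , 257.89217138],
       [  0.        , 405.34955645, 189.53644829],
       [  0.        ,   0.        ,   1.        ]]), 'world_to_cam': array([[-3.47254312e-03, -9.99993970e-01,  4.80969397e-05,
         1.37933118e-02],
       [ 9.95064882e-01, -3.45065692e-03,  9.91663952e-02,
        -5.45017882e-01],
       [-9.91656313e-02,  3.92219159e-04,  9.95070864e-01,
        -1.43669204e+00],
       [ 0.00000000e+00,  0.00000000e+00,  0.00000000e+00,
         1.00000000e+00]])}
```

View pics/side0.png

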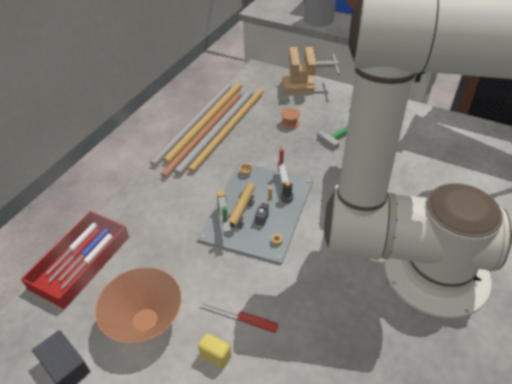

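View pics/top0.png

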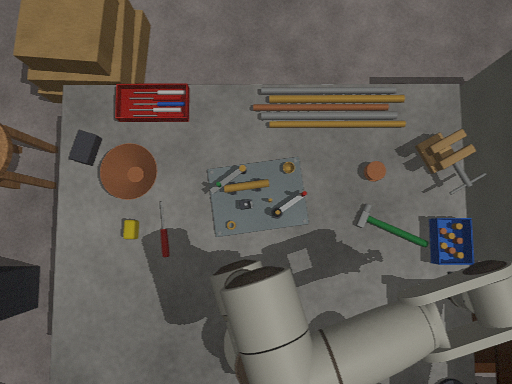

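The top view shows the jig at about (258,197), the green handle near (220,184) and the red post near (303,195). I'll zoom in on those.

```bash
python3 - <<'E'
import cv2
a=cv2.imread("pics/top0.png")[150:245,195:320];cv2.imwrite("pics/topz.png",cv2.resize(a,None,fx=6,fy=6,interpolation=cv2.INTER_CUBIC))
a=cv2.imread("pics/side0.png")[140:265,195:320];cv2.imwrite("pics/sidez.png",cv2.resize(a,None,fx=4.8,fy=4.8,interpolation=cv2.INTER_CUBIC))
E
```

```text
(no output)
```

View pics/topz.png

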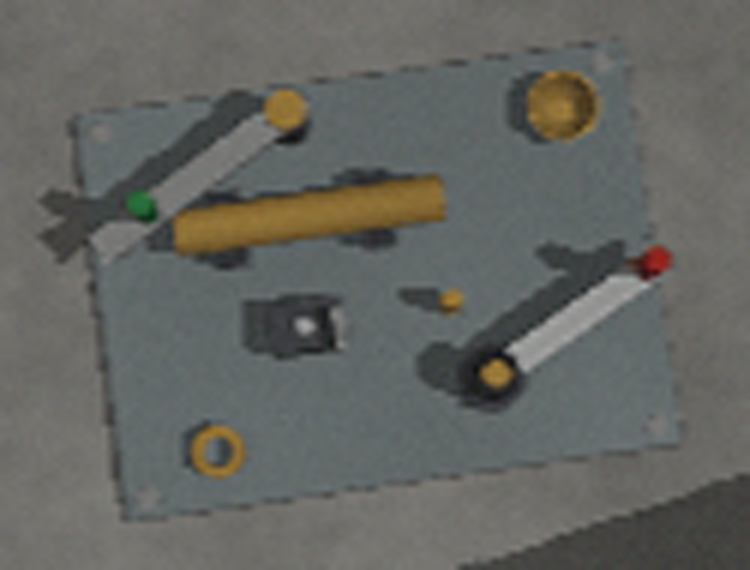

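View pics/sidez.png

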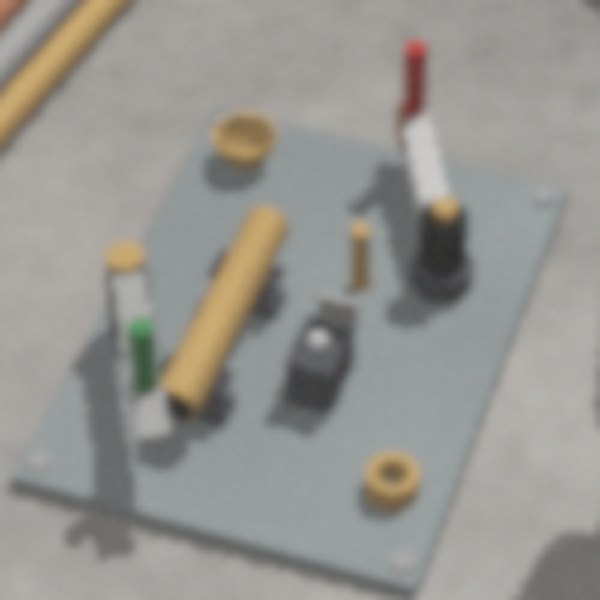

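```bash
cat > h.py <<'E'
import numpy as np,cv2
def P(n):
    z=np.load(f"pics/{n}_p.npz");return z["K"],z["T"]
def ray(n,u,v,KT=None):
    K,T=KT or P(n);d=np.array([(u-K[0,2])/K[0,0],-(v-K[1,2])/K[1,1],-1])
    R=T[:3,:3];return -R.T@T[:3,3],R.T@d
def onz(n,u,v,z,KT=None):
    o,d=ray(n,u,v,KT);return (o+d*(z-o[2])/d[2])
def tri(uv1,uv2):
    A=[];b=[]
    for n,(u,v) in(("top",uv1),("side",uv2)):
        o,d=ray(n,u,v);d/=np.linalg.norm(d);M=np.eye(3)-np.outer(d,d);A.append(M);b.append(M@o)
    return np.linalg.lstsq(np.vstack(A),np.hstack(b),rcond=None)[0]
E
python3 - <<'E'
from h import *
import cv2
t=cv2.imread("pics/top0.png");s=cv2.imread("pics/side0.png")
def blob(im,lo,hi,box):
    x0,y0,x1,y1=box;h=cv2.cvtColor(im[y0:y1,x0:x1],cv2.COLOR_BGR2HSV)
    m=cv2.inRange(h,lo,hi);n,l,st,c=cv2.connectedComponentsWithStats(m)
    for i in range(1,n):
        if st[i,4]>3: print(np.round(c[i]+[x0,y0],1),st[i,:4]+[x0,y0,0,0],st[i,4])
for nm,lo,hi in(("green",(45,90,40),(85,255,255)),("red",(0,150,60),(6,255,255)),("brass",(12,110,90),(28,255,255))):
    print(nm,"top");blob(t,lo,hi,(195,150,320,245));print(nm,"side");blob(s,lo,hi,(195,140,320,265))
# zoom->px
tz=lambda x,y:((x+.5)/6+195-.5,(y+.5)/6+150-.5)
print("kpiv",onz("top",*tz(286,110),.079),"spiv",onz("top",*tz(497,374),.081))
print("ghandle",onz("top",*tz(141,204),.122),"rpost",onz("top",*tz(657,260),.112))
print("tube ends",onz("top",*tz(175,232),.045),onz("top",*tz(444,197),.045))
for c in((75,118),(617,40),(683,442),(125,520)):print("corner",onz("top",*tz(*c),.012))
print("pin",onz("top",*tz(452,299),.06),"detent",onz("top",*tz(307,326),.07))
sz=lambda x,y:((x+.5)/4.8+195-.5,(y+.5)/4.8+140-.5)
print("side: g",onz("side",*sz(142,328),.125),"r",onz("side",*sz(417,48),.114),"kp",onz("side",*sz(125,256),.079),"sp",onz("side",*sz(445,208),.081))
E
```

```text
green top
[218.2 184. ] [216 182   5   5] 20
green side
[224.  208.7] [223 208   3   3] 7
red top
[303.9 193.1] [302 191   5   5] 14
red side
brass top
[287.3 167.2] [283 162  11  11] 81
[242.  167.9] [239 165   7   7] 34
[246.1 185.4] [224 179  45  13] 323
[269.6 199.3] [268 198   4   3] 9
[277.2 211.7] [275 210   5   4] 16
[230.7 224.6] [227 221   9   9] 40
brass side
[206.1 152.3] [195 140  25  29] 148
[245.3 169.3] [242 166   8   7] 44
[241.8 204.1] [231 185  22  39] 232
[287.4 184.2] [286 184   4   2] 5
[221.  193.5] [220 193   3   2] 4
[273.2 239. ] [273 237   2   5] 5
[278.  237.2] [276 236   4   4] 6
[277.8 242.4] [277 242   3   2] 5
kpiv [0.61614599 0.06642221 0.079     ] spiv [ 0.46167125 -0.05533145  0.081     ]
ghandle [0.55629656 0.14645359 0.122     ] rpost [ 0.52451407 -0.14497396  0.112     ]
tube ends [0.54831264 0.13370713 0.045     ] [ 0.56871012 -0.02637925  0.045     ]
corner [0.62196753 0.19794308 0.012     ]
corner [ 0.6691186  -0.13392902  0.012     ]
corner [ 0.42333285 -0.17050515  0.012     ]
corner [0.37776225 0.16569762 0.012     ]
pin [ 0.50667538 -0.03030194  0.06      ] detent [0.49046296 0.05449947 0.07      ]
side: g [0.55484712 0.14969037 0.125     ] r [ 0.52390314 -0.14308479  0.114     ] kp [0.61631768 0.06927824 0.079     ] sp [ 0.46115828 -0.05110252  0.081     ]
```

```bash
python3 -m creep '[25,45,0,0.14,1, 50,90,0,0.28,1, 70,135,0,0.42,1, 90,180,0,0.56,1, 110,225,0,0.7,1, 130,270,0,0.84,1, 150,315,0,0.98,1, 170,360,0,1.12,1, 190,405,0,1.26,1, 210,450,0,1.4,1]'
```

```text
time_s: 1.1
tcp_pos: [0.4555, -0.0678, 0.3034]
eef_rot: [0.603, 0.798, -0.0, -0.0]
ft_force: [1.0, -1.3, -0.4]
gripper_width: 0.0855
```

```bash
python3 -m creep '[20,43,-12,0.09,1, 40,86,-24,0.18,1, 60,130,-36,0.27,1, 80,173,-48,0.37,1, 100,216,-60,0.37,1, 100,216,-60,0.37,1]'; python3 - <<'E'
from station import sensors,cams
import cv2,numpy as np
p=cams.camera_params("wrist");im,d=cams.grab_frame("wrist");cv2.imwrite("pics/w1.png",im);np.savez("pics/w1_p.npz",K=p["intrinsics"],T=p["world_to_cam"])
s=sensors.observe();print(s["tcp_pos"],s["eef_rot"],s["qpos"])
E
```

```text
time_s: 1.7
tcp_pos: [0.556, 0.1524, 0.2406]
eef_rot: [0.444, 0.896, -0.001, -0.002]
ft_force: [0.2, -0.9, 0.0]
gripper_width: 0.0855
[0.55552914 0.15032286 0.24154107] [ 0.4447986   0.8956287  -0.00115866 -0.00145004] [ 1.30553121e-01  1.81822051e-01  1.52768805e+00 -3.09325444e-04
  1.43578208e+00 -5.18300536e-01]
```

View pics/w1.png

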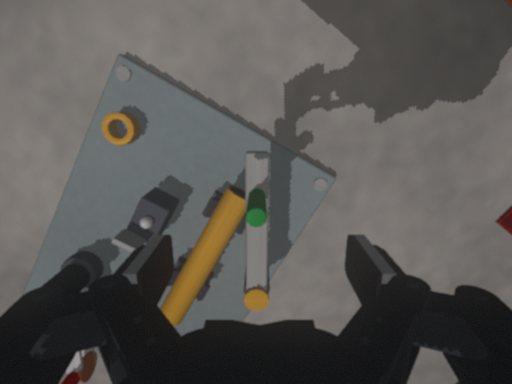

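The wrist view shows the green handle's top at about (257,215), centred between the jaws, and the pivot cap at (257,299). The bar lies square to the jaws.

```bash
python3 - <<'E'
from h import *
print(onz("w1",257,214,.125),onz("w1",257,299,.079),onz("w1",257,193,.074),onz("w1",147,222,.05))
print(onz("w1",122,57,.012),onz("w1",335,178,.012))
E
```

```text
[0.55796726 0.14944149 0.125     ] [0.61930704 0.06769892 0.079     ] [0.55776987 0.14893255 0.074     ] [0.49471852 0.05496194 0.05      ]
[0.38445245 0.16373043 0.012     ] [0.62447401 0.19718453 0.012     ]
```

```bash
python3 -m creep '[2,-1,-40,0,1, 2,-1,-80,0,1, 2,-1,-80,0,0.6, 2,-1,-80,0,0.3, 2,-1,-80,0,0, 2,-1,-80,0,0, 2,-1,-80,0,0, 2,-1,-80,0,0]' 40
```

```text
time_s: 2.55
tcp_pos: [0.558, 0.1494, 0.1631]
eef_rot: [0.445, 0.896, -0.0, -0.0]
ft_force: [-1.3, 0.0, 8.1]
gripper_width: 0.0139
```

```bash
python3 - <<'E'
import numpy as np
p=np.array([.618,.068]);g=np.array([.558,.1494]);a0=np.arctan2(*(g-p)[::-1])
for d in np.arange(.1,1.21,.1):
    a=a0+d;print(round(d,2),np.degrees(a).round(1),((p+.1*np.array([np.cos(a),np.sin(a)])-g)*1000).round())
E
```

```text
0.1 132.1 [-7. -7.]
0.2 137.9 [-14. -14.]
0.3 143.6 [-20. -22.]
0.4 149.3 [-26. -30.]
0.5 155.0 [-31. -39.]
0.6 160.8 [-34. -48.]
0.7 166.5 [-37. -58.]
0.8 172.2 [-39. -68.]
0.9 178.0 [-40. -78.]
1.0 183.7 [-40. -88.]
1.1 189.4 [-39. -98.]
1.2 195.1 [ -37. -108.]
```

```bash
python3 -m creep '[-7,-7,0,0.1,0, -14,-14,0,0.2,0, -20,-22,0,0.3,0, -26,-30,0,0.4,0, -31,-39,0,0.5,0, -34,-48,0,0.6,0, -37,-58,0,0.7,0, -39,-68,0,0.8,0, -40,-78,0,0.9,0, -40,-78,0,0.9,0]'; python3 -c "
from station import sensors
s=sensors.observe();print(s['ft_force'],s['wrist_torque'],s['tcp_pos'])"
```

```text
time_s: 3.55
tcp_pos: [0.5163, 0.0708, 0.1632]
eef_rot: [0.009, 1.0, -0.001, -0.002]
ft_force: [-20.3, 1.2, 6.1]
gripper_width: 0.0137
[-20.26525951   1.2420242    6.14547453] [0.27823483 2.91409296 0.16503619] [0.51634233 0.0707836  0.16322014]
```

```bash
python3 -m creep '[-2,-4,0,0.04,0, -2,-8,0,0.08,0, -2,-12,0,0.12,0, -2,-16,0,0.16,0, -2,-16,0,0.16,0]'; python3 -c "
from station import sensors
s=sensors.observe();print(s['ft_force'],s['wrist_torque'],s['tcp_pos'])"
```

```text
time_s: 4.05
tcp_pos: [0.516, 0.0542, 0.1638]
eef_rot: [-0.071, 0.997, -0.001, 0.0]
ft_force: [19.0, -1.0, -14.5]
gripper_width: 0.0138
[ 18.9527435   -1.03150266 -14.53927539] [-0.05887694 -2.80386592  0.15980124] [0.51598239 0.054206   0.16375561]
```

```bash
python3 -m creep '[1,-2,0,0.03,0, 1,-4,0,0.05,0, 1,-4,0,0.05,0]'; python3 -c "
from station import sensors
s=sensors.observe();print(s['ft_force'],s['wrist_torque'],s['tcp_pos'])"
```

```text
time_s: 4.35
tcp_pos: [0.5165, 0.0526, 0.1636]
eef_rot: [-0.097, 0.995, 0.002, -0.0]
ft_force: [-1.1, 28.4, -6.4]
gripper_width: 0.0138
[-1.12053067 28.4128933  -6.38174761] [ 4.40767285  0.16642209 -0.0652608 ] [0.51648905 0.0526291  0.16362706]
```

```bash
python3 -m creep '[0,1,0,0,0, 0,1,0,0,0.4, 0,1,0,0,0.7, 0,1,0,0,0.7, 0,1,30,0,0.7, 0,1,75,0,1, 0,1,100,0,1, 0,1,100,0,1]'; python3 - <<'E'
from station import sensors,cams
import cv2,numpy as np
p=cams.camera_params("wrist");im,d=cams.grab_frame("wrist");cv2.imwrite("pics/w2.png",im);np.savez("pics/w2_p.npz",K=p["intrinsics"],T=p["world_to_cam"])
s=sensors.observe();print(s["tcp_pos"],s["ft_force"])
E
```

```text
time_s: 5.15
tcp_pos: [0.5175, 0.0535, 0.2676]
eef_rot: [-0.097, 0.995, 0.001, 0.003]
ft_force: [0.1, 1.5, -0.4]
gripper_width: 0.0853
[0.51693418 0.05353193 0.2652586 ] [-0.15902504 -0.31776685 -1.58466275]
```

View pics/w2.png

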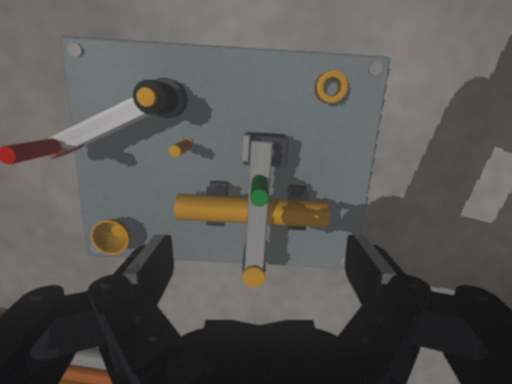

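The keeper lies across the tube with its end in the latch block at (262,148), the pivot at (253,277) and the handle top at (260,196). The red post's top is at (8,155) and the swing pivot at (146,97).

```bash
python3 - <<'E'
from h import *
f=lambda u,v,z:onz("w2",u,v,z)[:2]
ang=lambda a,b:np.degrees(np.arctan2(*(b-a)[::-1])).round(2)
kp=f(253.5,277,.079);e=f(260.5,142,.074);h=f(260,197,.125)
print("kp",kp,"end",e,"h",h,"bar",ang(kp,e),ang(kp,h), "dist",np.linalg.norm(h-kp))
c=[f(64,37,.012),f(389,57,.012)];print("edge -90",ang(*c)-90+90, c)
t=[f(175,207,.045),f(329,214,.045)];print("tube",ang(*t))
print("post",f(8,155,.114),"sp",f(146,97,.081),ang(f(146,97,.081),f(8,155,.114)),"pin",f(175,152,.06))
E
```

```text
kp [0.61901688 0.06729121] end [0.48359847 0.04777141] h [0.51887495 0.05409116] bar -171.8 -172.49 dist 0.10100815830632749
edge -90 97.9 [array([ 0.42550106, -0.16708618]), array([0.3796602 , 0.16308598])]
tube 98.35
post [ 0.52650002 -0.14439632] sp [ 0.46425343 -0.05483223] -55.2 pin [ 0.51062005 -0.03079368]
```

```bash
python3 -m creep '[1,-25,0,-0.14,1, 2,-50,0,-0.28,1, 3,-75,0,-0.42,1, 4,-100,0,-0.56,1, 5,-125,0,-0.7,1, 6,-150,0,-0.84,1, 7,-175,0,-0.98,1, 7,-197,0,-1.12,1, 7,-197,-20,-1.157,1, 7,-197,-40,-1.157,1]'; python3 - <<'E'
from station import sensors,cams
import cv2,numpy as np
p=cams.camera_params("wrist");im,d=cams.grab_frame("wrist");cv2.imwrite("pics/w3.png",im);np.savez("pics/w3_p.npz",K=p["intrinsics"],T=p["world_to_cam"])
s=sensors.observe();print(s["tcp_pos"],s["eef_rot"],s["qpos"])
E
```

```text
time_s: 6.2
tcp_pos: [0.5236, -0.1442, 0.2237]
eef_rot: [0.464, 0.886, 0.0, 0.002]
ft_force: [0.2, 1.3, 0.7]
gripper_width: 0.0854
[ 0.52265325 -0.14347231  0.22007528] [ 4.63651542e-01  8.86017374e-01  8.52235147e-06 -6.78500282e-04] [-4.10140933e-01  1.25981159e-01  1.63665847e+00  1.16692098e-04
  1.38030529e+00 -1.01673505e+00]
```

View pics/w3.png

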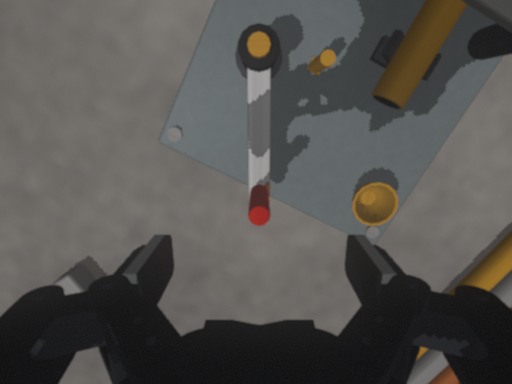

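The red post's top at (260,215) is centred between the jaws, with the pivot at (259,45). The cup and pin are well below fingertip height.

```bash
python3 -c "
from h import *
print(onz('w3',260,215,.114),onz('w3',259,45,.081))"
python3 -m creep '[1,-1,-35,0,1, 1,-1,-70,0,1, 1,-1,-70,0,0.6, 1,-1,-70,0,0.3, 1,-1,-70,0,0, 1,-1,-70,0,0, 1,-1,-70,0,0, 1,-1,-70,0,0]' 60
```

```text
[ 0.5270237  -0.14482948  0.114     ] [ 0.46460356 -0.05555223  0.081     ]
time_s: 7.05
tcp_pos: [0.5241, -0.1446, 0.1515]
eef_rot: [0.464, 0.886, 0.0, 0.0]
ft_force: [-2.1, 1.5, 8.1]
gripper_width: 0.0134
```

```bash
python3 - <<'E'
import numpy as np
p=np.array([.462,-.0545]);g=np.array([.5241,-.1446]);a0=np.arctan2(*(g-p)[::-1])
for d in np.arange(.1,1.21,.1):
    a=a0+d;print(round(d,2),np.degrees(a).round(1),((p+.1095*np.array([np.cos(a),np.sin(a)])-g)*1000).round())
E
```

```text
0.1 -49.7 [9. 7.]
0.2 -44.0 [17. 14.]
0.3 -38.2 [24. 22.]
0.4 -32.5 [30. 31.]
0.5 -26.8 [36. 41.]
0.6 -21.0 [40. 51.]
0.7 -15.3 [44. 61.]
0.8 -9.6 [46. 72.]
0.9 -3.9 [47. 83.]
1.0 1.9 [47. 94.]
1.1 7.6 [ 46. 105.]
1.2 13.3 [ 44. 115.]
```

```bash
python3 -m creep '[9,7,0,0.1,0, 17,14,0,0.2,0, 24,22,0,0.3,0, 30,31,0,0.4,0, 36,41,0,0.5,0, 40,51,0,0.6,0, 40,51,0,0.6,0]'; python3 -c "
from station import sensors
s=sensors.observe();print(s['ft_force'],s['wrist_torque'],s['tcp_pos'])"
```

```text
time_s: 7.75
tcp_pos: [0.5641, -0.0932, 0.1516]
eef_rot: [0.18, 0.984, -0.0, 0.0]
ft_force: [-3.0, -5.6, -2.5]
gripper_width: 0.0135
[-3.04820753 -5.57875025 -2.46081788] [-0.67950916  0.50433644  0.02857953] [ 0.56412568 -0.09315869  0.15161536]
```

Forces are clean: just the spring. I'll continue along the arc, with shifts relative to d=0.6.

```bash
python3 -m creep '[4,10,0,0.1,0, 6,21,0,0.2,0, 7,32,0,0.3,0, 7,43,0,0.4,0, 7,48,0,0.45,0, 7,48,0,0.45,0]'; python3 -c "
from station import sensors
s=sensors.observe();print(s['ft_force'],s['wrist_torque'],s['tcp_pos'])"
```

```text
time_s: 8.35
tcp_pos: [0.5707, -0.0454, 0.1516]
eef_rot: [-0.044, 0.999, -0.001, -0.0]
ft_force: [-2.4, -6.2, -5.5]
gripper_width: 0.0133
[-2.36789912 -6.2079241  -5.4684142 ] [-0.93119384  0.44524809 -0.10575606] [ 0.5706694  -0.04544205  0.15161521]
```

```bash
python3 -m creep '[0,2,0,0.02,0, 0,4,0,0.04,0, 0,5,0,0.05,0, 0,6,0,0.05,0, 0,6,0,0.05,0]'; python3 -c "
from station import sensors
s=sensors.observe();print(s['ft_force'],s['wrist_torque'],s['tcp_pos'])"
```

```text
time_s: 8.85
tcp_pos: [0.5702, -0.0403, 0.1516]
eef_rot: [-0.067, 0.998, -0.001, -0.001]
ft_force: [-3.6, -7.4, -4.6]
gripper_width: 0.0135
[-3.63933966 -7.36834369 -4.62327936] [-0.95765532  0.53640821 -0.04643963] [ 0.57022419 -0.04034408  0.15164443]
```

```bash
python3 -m creep '[0,1,0,0.01,0, 0,2,0,0.02,0, 0,2,0,0.02,0]'; python3 -c "
from station import sensors
s=sensors.observe();print(s['ft_force'],s['wrist_torque'],s['tcp_pos'])"
```

```text
time_s: 9.15
tcp_pos: [0.5701, -0.0396, 0.1517]
eef_rot: [-0.075, 0.997, -0.002, -0.001]
ft_force: [0.1, -9.3, -7.5]
gripper_width: 0.0132
[ 0.12539041 -9.30501313 -7.54213739] [-1.32832181 -0.12357532 -0.06935152] [ 0.57005666 -0.03955854  0.15166779]
```

```bash
python3 -m creep '[0,1,0,0,0, 0,2,0,0,0, 0,2,0,0,0, 0,2,0,0,0]'; python3 - <<'E'
from station import sensors,cams
import cv2,numpy as np
s=sensors.observe();print(s['ft_force'],s['wrist_torque'],s['tcp_pos'])
for n in("wrist","top","side"):
    im,d=cams.grab_frame(n);cv2.imwrite(f"pics/{n}4.png",im)
a=cv2.imread("pics/side4.png")[140:265,195:320];b=cv2.imread("pics/top4.png")[140:265,195:320]
cv2.imwrite("pics/z4.png",cv2.resize(np.hstack([a,b]),None,fx=3.2,fy=3.2,interpolation=cv2.INTER_CUBIC))
E
```

```text
time_s: 9.55
tcp_pos: [0.57, -0.0392, 0.1516]
eef_rot: [-0.073, 0.997, -0.003, -0.001]
ft_force: [1.2, -13.5, -8.5]
gripper_width: 0.0135
[  1.2017673  -13.52092571  -8.5456989 ] [-1.86012214 -0.22014458 -0.1080414 ] [ 0.56999867 -0.0392094   0.15164475]
```

View pics/wrist4.png

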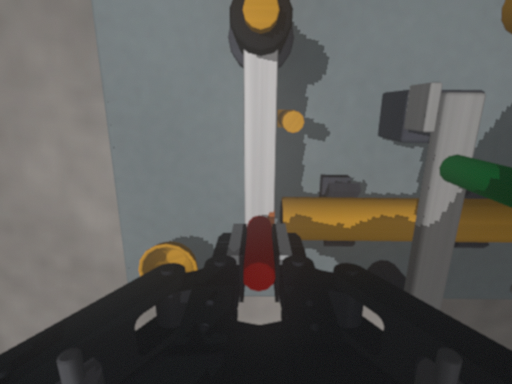

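View pics/z4.png

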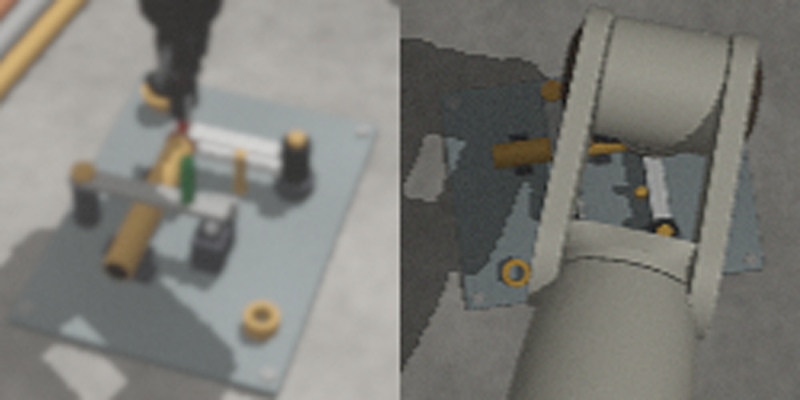

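```bash
python3 -m creep '[0,2,0,0,0, 0,4,0,0,0, 0,4,0,0,0, 0,4,0,0,0]'; python3 -c "
from station import sensors
s=sensors.observe();print(s['ft_force'],s['wrist_torque'],s['tcp_pos'])"
```

```text
time_s: 10.1
tcp_pos: [0.5699, -0.0383, 0.1517]
eef_rot: [-0.071, 0.997, -0.005, -0.001]
ft_force: [-0.4, -28.6, -9.4]
gripper_width: 0.013
[ -0.3685387  -28.62972071  -9.43683393] [-3.89933178 -0.10945039 -0.03983497] [ 0.56993147 -0.03826606  0.15165617]
```

```bash
python3 -m creep '[0,2.5,0,0,0, 0,2.5,0,0,0, 0,2.5,0,0,0]'; python3 -c "
from station import sensors
s=sensors.observe();print(s['ft_force'],s['tcp_pos'],s['dq'])"
```

```text
time_s: 10.4
tcp_pos: [0.5699, -0.0383, 0.1517]
eef_rot: [-0.069, 0.998, -0.007, -0.001]
ft_force: [1.8, -23.8, -9.6]
gripper_width: 0.0135
[  1.83577313 -23.75273911  -9.5701219 ] [ 0.56992643 -0.03832638  0.15167771] [ 1.41387796e-03 -1.65981060e-03  5.93292910e-04  3.35312921e-04
  2.71365903e-04  7.69345877e-05]
```

Steady, pressed firmly on the stop. Handing in.

```bash
python3 -c "
from station import env,sensors
print(env.job_done());s=sensors.observe();print(s['time_s'],s['ft_force'],s['tcp_pos'])"
```

```text
the job is handed in; nothing more can be done
None
the job is handed in; nothing more can be done
```

The keeper bar is shut over the tube and the sprung arm is held fully forward against its stop. I handed the job in at about 10.4 s with the gripper still closed on the red post.

- **Keeper:** I gripped the green handle and swung the bar along its arc until it met the end stop, where the force rose sharply to about 28 N, well above the detent's 4 to 8 N. After release, the wrist picture showed the bar across the tube with its end in the latch block. It measured within about 0.01 rad of square to the jig, inside the 0.035 limit. While swinging, the sideways pull on the handle reached about 20 N because my pivot estimate was 2 to 3 mm off; I corrected that on the way.
- **Sprung arm:** I gripped the red post and wound it about 1.1 rad. Further push then moved it less than 1 mm while the force rose from 9 to 28 N, so it is on the stop. I left a steady hold of about 24 N. I had aimed for about 17 N when backing off, so it sits a little higher than planned.
- **Rest of the bench:** The last pictures show the tube in its cradle and the ferrule and brass cup in place. I did not re-measure the loose items farther from the jig, and the arm partly hid the top view. The state could not be read after hand-in.

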